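# Put the empty reel cores back on their stands

## Task

Put the four empty cardboard cores back on their stands beside the label cutter, each on the stand of its size: the smallest core on the stand with the smallest foot, and so on up to the largest. Each core must be slipped over the post and stand upright, flat on the foot. Leave the roll of tape and the tape dispenser where they are.

Things in the scene. Friction and masses are not known exactly. Their poses are not given: they have to be found in the camera images.
- core_1_mid (a point): the smallest empty core: a plain cardboard tube standing on end, open at both ends, outside diameter 33 mm, bore 27 mm (wall 3 mm), 50 mm tall, 18 g give or take a third. The point is its centre, half-way up on the tube's axis; z is the tube's axis
- core_2_mid (a point): the second smallest empty core: a plain cardboard tube standing on end, open at both ends, outside diameter 44 mm, bore 38 mm (wall 3 mm), 50 mm tall, 24 g give or take a third. The point is its centre, half-way up on the tube's axis; z is the tube's axis
- core_3_mid (a point): the second largest empty core: a plain cardboard tube standing on end, open at both ends, outside diameter 55 mm, bore 49 mm (wall 3 mm), 50 mm tall, 30 g give or take a third. The point is its centre, half-way up on the tube's axis; z is the tube's axis
- core_4_mid (a point): the largest empty core: a plain cardboard tube standing on end, open at both ends, outside diameter 66 mm, bore 60 mm (wall 3 mm), 50 mm tall, 36 g give or take a third. The point is its centre, half-way up on the tube's axis; z is the tube's axis
- stand_1: the smallest core stand, for the 33 mm core: a round grey painted steel foot 47 mm across and 10 mm thick, fixed to the bench, with a dark steel post 10 mm across rising 30 mm from its middle (post top 40 mm above the bench). Origin at the centre of the foot's underside, on the bench; z up
- stand_2: the second smallest core stand, for the 44 mm core: a round grey painted steel foot 58 mm across and 10 mm thick, fixed to the bench, with a dark steel post 20 mm across rising 30 mm from its middle (post top 40 mm above the bench). Origin at the centre of the foot's underside, on the bench; z up
- stand_3: the second largest core stand, for the 55 mm core: a round grey painted steel foot 69 mm across and 10 mm thick, fixed to the bench, with a dark steel post 30 mm across rising 30 mm from its middle (post top 40 mm above the bench). Origin at the centre of the foot's underside, on the bench; z up
- stand_4: the largest core stand, for the 66 mm core: a round grey painted steel foot 80 mm across and 10 mm thick, fixed to the bench, with a dark steel post 40 mm across rising 30 mm from its middle (post top 40 mm above the bench). Origin at the centre of the foot's underside, on the bench; z up
- tape_roll_mid (a point): a full roll of brown packing tape lying flat, 72 mm across, 40 mm tall, with a wall 13.5 mm thick around a 45 mm bore, wider than it is tall; not an empty core, stays where it is. The point is its centre, half-way up
- dispenser: a blue desk tape dispenser, 64 mm by 150 mm, 58 mm tall, on the far side of the work, long way along its own y; stays where it is. Origin at the centre of its underside
Things that resemble listed ones, but are neither listed nor needed, are in the scene too. Leave any blue or purple look-alike of the stand_3 alone.

How it is judged:
By the outcome, as a careful person would: the job done as asked, in the order asked, and still so for the second after the job is handed in, with the robot touching nothing.
It also fails if it takes over 102 s, if anything falls off the work surface, if the arm or the gripper's body presses on something with over 40 N, if the wrist force passes 120 N, or if a joint passes its speed limit or range.

## Robot

A 6-joint arm with a two-finger parallel gripper is mounted at the origin on the work surface. World frame = base frame: x ahead of the robot, y to its left, z up, the work surface at z = 0. Lengths are in mm, angles in rad, forces in N, time in s.
With the tool pointing down it reaches from about 425 to 1125 mm from the base axis. Payload 14.9 kg.
Tool frame: the origin (TCP) lies at the centre of the arm's flange, where the gripper is bolted on; the fingertips stand 191 mm ahead of it and the grasp point (between the pads) lies 172 mm ahead of it; z points along the fingers, y is the line along which they close (so a half turn about z gives the same grasp; the last joint's range is limited). The gripper opens to 91 mm and grips with 3 to 60 N. Pads are 32 mm wide; open, the fingers measure 118 mm over their backs; the gripper's body (76 mm by 178 mm) begins 60 mm behind the grasp point.
Start: joints at [1.125, 0.379, 1.734, -0, 1.028, -0.033], TCP at [280.832, 641.212, 404.732] pointing down, gripper open.
Joint ranges: [-2.77, 2.77], [-0.74, 2.19], [0, 2.66], [-1.06, 4.2], [0.31, 2.87], [-3.08, 3.08]. Speed limits (rad/s): [1.89, 1.89, 2.39, 3.14, 3.14, 3.14].

## Interface

Orientations are given as a unit quaternion [w, x, y, z].
In Python, from rig import ctrl gives the robot as it stands.
- The arm moves only by the tool send_rows, never from a script. Its argument "rows" is a list of rows, each an object of numbers: "x", "y", "z": the shift along the tool's x, y, z in mm; "twist": the turn about the tool's z in degrees; "gripper": the closure in counts, from 0 (fully open) to 255 (shut). In form: [{"x": .., "y": .., "z": .., "twist": .., "gripper": ..}, ...]. A call has 1 to 8 rows; each row shifts and turns the commanded pose from where the row before left it, along the tool's axes as they then stand; what a row does not reach is not made up. A row lasts 1/10 s, in which the tool goes at most 50 mm and 8.59 degrees, less where a joint would pass 70% of its speed; a pose out of reach is approached as far as the arm can. A call with a gripper value outside its range is refused whole. The fingers move at their own pace and stop on an object; "force" is the grip in N (left out, the last holds). Time passes only in rows, so rows that do not move let the fingers close. It gives the time, the measured TCP pose, the force, the opening and the grip force at its end, in the units of the state.
- ctrl.get_state(): the state, without advancing time (a new reading comes with each control period).
- ctrl.camera(name): name is "scene" or "top"; returns (picture, depth): 384x512x3 uint8, red, green, blue; 384x512 float32, mm along the optical axis (not along the pixel's ray), 0 where there is no reading.
- ctrl.calibration(name): a dict with "mtx" (3x3 intrinsics, pixels), "world_from_camera" (4x4, takes a point from camera to world coordinates). Camera axes: x right, y down, z forward; pixel columns grow to the right and rows downward; lengths in mm; the calibration is good to about 2 mm. A picture is of the moment at which its call begins. calibration takes no time and is no camera call.
- ctrl.job_done(): hands the job in; it is judged then, once.
The state is a dict: "time": time; "q": joint angles; "joint_velocities": joint speeds; "effort": joint torques, N m; "ee_pos": TCP position; "tool_rot": TCP orientation; "ft_force": force on the tool from outside, world axes, zero at the start; "torque": the same for the moment, N m; "gripper_width": finger opening in mm; "gripper_force": force on a finger pad.
Only numpy, scipy, OpenCV 4.12 (cv2) and the standard library are available. Lean on these libraries where they do the work, as an engineer would, in place of code of your own. Each camera call takes 0.05 s, during which the arm holds its last target. There are 200 camera calls.

## Working session

There is one attempt and no reset: what is moved stays moved. The work goes in short steps, Python scripts to look and compute and a tool call to move; the robot and the scene stay as the last step left them, time stands still between calls to the robot, and variables do not carry over. Pictures are saved under pics/ and viewed, at most 14 in all, crops included, and the job is handed in when it is done.

Besides the shell and the picture viewer there is one more tool, called after "Emit:" by a JSON object that holds its "op" and its "data", one argument or row to a line. send_rows: Moves the arm, as the interface text tells. Its arguments: {"type":"object","properties":{"rows":{"type":"array","items":{"type":"object","properties":{"x":{"type":"number"},"y":{"type":"number"},"z":{"type":"number"},"twist":{"type":"number"},"gripper":{"type":"number"}}}},"force":{"type":"number"}},"required":["rows"]}

```bash
ls; mkdir -p pics
python3 - <<'E'
from rig import ctrl
import cv2,numpy as np
for n in("scene","top"):
    p,d=ctrl.camera(n); np.savez(f"{n}0.npz",p=p,d=d)
    c=ctrl.calibration(n); print(n,np.round(c["mtx"],1).tolist(),np.round(c["world_from_camera"],3).tolist())
    cv2.imwrite(f"pics/{n}0.png",p[...,::-1])
s=ctrl.get_state(); print(s)
E
```

```text
pics
scene [[490.9, 0.0, 242.9], [0.0, 490.9, 188.3], [0.0, 0.0, 1.0]] [[0.361, 0.749, -0.555, 1321.183], [0.933, -0.28, 0.228, -291.925], [0.015, -0.6, -0.8, 1063.28], [0.0, 0.0, 0.0, 1.0]]
top [[394.1, 0.0, 257.2], [0.0, 394.1, 190.4], [0.0, 0.0, 1.0]] [[0.017, -0.995, 0.094, 528.349], [-1.0, -0.016, 0.014, 3.688], [-0.012, -0.095, -0.995, 1169.731], [0.0, 0.0, 0.0, 1.0]]
{'time': 0.1, 'q': array([ 1.12470027e+00,  3.79350010e-01,  1.73471501e+00, -7.76752374e-06,
        1.02854579e+00, -3.33241327e-02]), 'joint_velocities': array([ 0.00194315, -0.0030346 , -0.00353277, -0.00224975,  0.00173373,
       -0.00061436]), 'effort': array([ 5.62860350e-04, -7.65043831e+01, -4.35298240e+01,  6.52761175e-02,
        3.98635876e-02, -3.27262671e-05]), 'ee_pos': array([280.75297945, 641.04640171, 404.16168287]), 'tool_rot': array([-1.17636006e-04,  2.04921913e-01,  9.78778193e-01, -4.95314338e-04]), 'ft_force': array([-0.31334905, -0.14924955, -0.15635017]), 'torque': array([-0.03553691,  0.02992082, -0.00381039]), 'gripper_force': 0.0, 'gripper_width': 91.16735865144945}
```

View pics/top0.png

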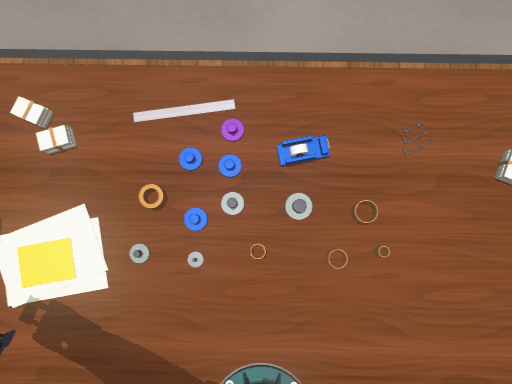

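View pics/scene0.png

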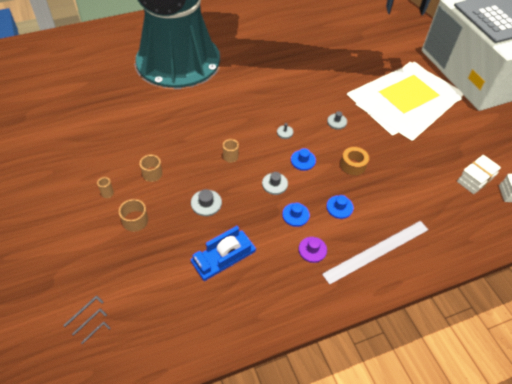

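The top view shows grey stands at (195,259) smallest, (139,253), (232,203) and (299,206). The cores are at (384,251) smallest, (258,251), (338,259) and (366,211), with the orange tape roll at (151,196) and the dispenser at (303,150). The scene view shows the same layout with all cores upright.

```bash
cat > h.py <<'E'
from rig import ctrl
import numpy as np,cv2
def rays(n,uv):
    c=ctrl.calibration(n);K=np.array(c["mtx"]);T=np.array(c["world_from_camera"])
    uv=np.atleast_2d(np.float64(uv)); d=np.c_[uv,np.ones(len(uv))]@np.linalg.inv(K).T
    return T[:3,3],d@T[:3,:3].T
def plane(n,uv,z):
    o,d=rays(n,uv); return o+d*((z-o[2])/d[:,2])[:,None]
def cloud(n,d):
    v,u=np.mgrid[:384,:512]; o,r=rays(n,np.c_[u.ravel(),v.ravel()])
    P=o+r*d.reshape(-1,1); P[d.ravel()==0]=np.nan; return P.reshape(384,512,3)
def ellipse_at(n,mask,z,lo=40):
    """blobs of a mask -> outer contour cast on the plane z, circle centre and diameter"""
    out=[]
    for c in cv2.findContours(mask.astype(np.uint8),cv2.RETR_EXTERNAL,cv2.CHAIN_APPROX_NONE)[0]:
        if len(c)<12: continue
        P=plane(n,c[:,0],z)[:,:2]; (x,y),r=cv2.minEnclosingCircle(P.astype(np.float32))
        m=cv2.moments(c); out.append((m['m10']/m['m00'],m['m01']/m['m00'],x,y,2*r,m['m00']))
    return np.array(out)
E
python3 - <<'E'
from h import *
np.set_printoptions(suppress=True,precision=1,linewidth=150)
for n in("top","scene"):
    f=np.load(n+"0.npz");p,d=f['p'],f['d'];h=cv2.cvtColor(p,cv2.COLOR_RGB2HSV)
    P=cloud(n,d);z=P[...,2]
    ws=(P[...,0]>300)&(P[...,0]<800)&(abs(P[...,1])<420)
    print(n,"bench z",np.nanmedian(z[ws]))
    print("core rims z~50");print(ellipse_at(n,ws&(z>42)&(z<56)&(h[...,1]>60)&(h[...,0]<30),50))
    print("feet grey z10");print(ellipse_at(n,ws&(h[...,1]<60)&(z>5)&(z<15),10))
    print("post tops z40");print(ellipse_at(n,ws&(z>34)&(z<44)&(h[...,1]<90),40))
    print("blue/purple");print(ellipse_at(n,ws&(h[...,0]>105)&(h[...,0]<155)&(h[...,1]>150),10))
    print(h[203,225:241].tolist() if n=="top" else "", h[206,290:308:3].tolist() if n=="top" else "")
E
```

```text
top bench z 0.8343200196247835
core rims z~50
[[ 337.4  258.4  447.  -208.3   55.4  283. ]
 [ 383.5  251.2  468.9 -337.1   34.1   98.5]
 [ 257.6  252.3  463.7   15.3   42.9    7.5]
 [ 365.9  211.1  580.4 -289.2   67.5  402.5]]
feet grey z10
[[ 195.5  258.9  435.2  196.4   45.6  174. ]
 [ 139.3  252.9  449.9  361.2   58.   271.5]
 [ 298.4  205.9  594.6 -102.    79.3  529.5]
 [ 232.4  203.   600.1   92.5   68.1  382.5]]
post tops z40
[[ 136.1  253.6  449.7  361.1   19.9   29. ]
 [ 299.4  205.4  594.7 -101.9   39.3  131.5]
 [ 231.7  202.4  600.    92.2   29.    67.5]
 [ 299.2  154.5  745.1  -99.7   23.4    6.5]
 [ 290.4  151.   750.6  -75.    20.8    2. ]
 [ 296.8  143.1  774.5  -93.7   17.7    5.5]]
blue/purple
[[ 195.4  218.9  551.5  200.9   67.1  373. ]
 [ 229.6  165.3  712.6  103.6   67.4  361.5]
 [ 190.4  158.5  730.7  221.8   67.6  359. ]
 [ 302.2  149.4  761.3 -113.3  159.1 1053. ]]
[[79, 10, 205], [81, 10, 186], [135, 9, 111], [135, 8, 128], [132, 10, 131], [128, 8, 134], [130, 11, 138], [132, 9, 138], [126, 9, 137], [128, 8, 134], [132, 10, 128], [143, 10, 105], [90, 4, 125], [
[... 384 characters left out ...]
205.8  205.1  598.8 -101.1   82.1  330. ]
 [ 274.2  185.2  603.7   94.7   70.6  233. ]
 [ 284.2  132.1  438.2  198.    47.7  106. ]
 [ 336.4  121.7  452.3  362.5   60.4  138.5]]
post tops z40
[[ 220.3  251.6  764.8 -117.2   27.4   15.5]
 [ 232.1  248.5  771.1  -89.    35.    11.5]
 [ 222.   239.5  738.8  -96.3   33.3    1. ]
 [ 205.1  195.7  599.8 -100.2   41.8  136.5]
 [ 275.1  176.1  604.5   94.3   31.9   66. ]
 [ 338.1  114.   455.6  361.8   22.9   21.5]]
blue/purple
[[ 305.2  240.3  796.4   95.4   27.7   14.5]
 [ 223.7  251.2  751.  -111.1  162.7 1527.5]
 [ 295.5  214.3  714.5  104.5   71.5  433. ]
 [ 339.5  206.4  732.6  223.7   72.5  414.5]
 [ 302.9  159.4  553.   204.    77.3  344.5]]
```

Emit:
{"op": "send_rows", "data": {
  "rows": [
    {"twist": -7.88, "gripper": 0},
    {"twist": -7.88},
    {"twist": -7.88},
    {"x": -40, "y": -28},
    {"x": -40, "y": -28},
    {"x": -40, "y": -28},
    {"x": -40, "y": -28},
    {"x": -40, "y": -28}
  ],
  "force": 8
}}

```text
invalid input at $.rows[0]: expected keys x, y, z, twist, gripper
```

Emit:
{"op": "send_rows", "data": {
  "rows": [
    {"x": 0, "y": 0, "z": 0, "twist": -7.88, "gripper": 0},
    {"x": 0, "y": 0, "z": 0, "twist": -7.88, "gripper": 0},
    {"x": 0, "y": 0, "z": 0, "twist": -7.88, "gripper": 0},
    {"x": -40, "y": -28, "z": 0, "twist": 0, "gripper": 0},
    {"x": -40, "y": -28, "z": 0, "twist": 0, "gripper": 0},
    {"x": -40, "y": -28, "z": 0, "twist": 0, "gripper": 0},
    {"x": -40, "y": -28, "z": 0, "twist": 0, "gripper": 0},
    {"x": -40, "y": -28, "z": 0, "twist": 0, "gripper": 0}
  ],
  "force": 8
}}

```text
time: 0.9
ee_pos: [482.1, 499.8, 404.5]
tool_rot: [-0.0, 0.0, 1.0, -0.0]
ft_force: [1.0, 1.2, -0.0]
gripper_width: 91.3
gripper_force: 0.0
```

Emit:
{"op": "send_rows", "data": {
  "rows": [
    {"x": -5, "y": -49, "z": 0, "twist": 0, "gripper": 0},
    {"x": -5, "y": -49, "z": 0, "twist": 0, "gripper": 0},
    {"x": -5, "y": -49, "z": 0, "twist": 0, "gripper": 0},
    {"x": -5, "y": -49, "z": 0, "twist": 0, "gripper": 0},
    {"x": -5, "y": -49, "z": 0, "twist": 0, "gripper": 0},
    {"x": -5, "y": -49, "z": 0, "twist": 0, "gripper": 0},
    {"x": -5, "y": -49, "z": 0, "twist": 0, "gripper": 0},
    {"x": -5, "y": -49, "z": 0, "twist": 0, "gripper": 0}
  ]
}}

```text
time: 1.7
ee_pos: [520.4, 107.3, 404.7]
tool_rot: [-0.0, -0.0, 1.0, -0.0]
ft_force: [0.5, -0.1, 0.7]
gripper_width: 91.3
gripper_force: 0.0
```

Emit:
{"op": "send_rows", "data": {
  "rows": [
    {"x": 5, "y": -49, "z": 0, "twist": 0, "gripper": 0},
    {"x": 5, "y": -49, "z": 0, "twist": 0, "gripper": 0},
    {"x": 5, "y": -49, "z": 0, "twist": 0, "gripper": 0},
    {"x": 5, "y": -49, "z": 0, "twist": 0, "gripper": 0},
    {"x": 5, "y": -49, "z": 0, "twist": 0, "gripper": 0},
    {"x": 5, "y": -49, "z": 0, "twist": 0, "gripper": 0},
    {"x": 5, "y": -49, "z": 0, "twist": 0, "gripper": 0},
    {"x": 5, "y": -49, "z": 0, "twist": 0, "gripper": 0}
  ]
}}

```text
time: 2.5
ee_pos: [479.9, -284.8, 404.7]
tool_rot: [-0.0, 0.0, 1.0, 0.0]
ft_force: [1.3, 0.5, 0.3]
gripper_width: 91.1
gripper_force: 0.0
```

Emit:
{"op": "send_rows", "data": {
  "rows": [
    {"x": 9, "y": -47, "z": 0, "twist": 0, "gripper": 0},
    {"x": 0, "y": -4, "z": 48, "twist": 0, "gripper": 0},
    {"x": 0, "y": 0, "z": 48, "twist": 0, "gripper": 0},
    {"x": 0, "y": 0, "z": 44, "twist": 0, "gripper": 0},
    {"x": 0, "y": 0, "z": 0, "twist": 0, "gripper": 0},
    {"x": 0, "y": 0, "z": 0, "twist": 0, "gripper": 0}
  ]
}}

```text
time: 3.1
ee_pos: [471.8, -333.9, 265.2]
tool_rot: [-0.001, 0.0, 1.0, 0.0]
ft_force: [0.2, -0.2, 0.8]
gripper_width: 91.0
gripper_force: 0.0
```

Emit:
{"op": "send_rows", "data": {
  "rows": [
    {"x": 1, "y": -2, "z": 30, "twist": 0, "gripper": 0},
    {"x": 0, "y": 0, "z": 33, "twist": 0, "gripper": 0},
    {"x": 0, "y": 0, "z": 0, "twist": 0, "gripper": 0},
    {"x": 0, "y": 0, "z": 0, "twist": 0, "gripper": 255},
    {"x": 0, "y": 0, "z": 0, "twist": 0, "gripper": 255},
    {"x": 0, "y": 0, "z": 0, "twist": 0, "gripper": 255},
    {"x": 0, "y": 0, "z": 0, "twist": 0, "gripper": 255},
    {"x": 0, "y": 0, "z": 0, "twist": 0, "gripper": 255}
  ]
}}

```text
time: 3.9
ee_pos: [470.8, -335.9, 202.4]
tool_rot: [0.0, 0.0, 1.0, -0.0]
ft_force: [-0.2, -0.0, -0.0]
gripper_width: 53.8
gripper_force: 0.0
```

Emit:
{"op": "send_rows", "data": {
  "rows": [
    {"x": 0, "y": 0, "z": 0, "twist": 0, "gripper": 255},
    {"x": 0, "y": 0, "z": 0, "twist": 0, "gripper": 255},
    {"x": 0, "y": 0, "z": 0, "twist": 0, "gripper": 255},
    {"x": 0, "y": 0, "z": 0, "twist": 0, "gripper": 255},
    {"x": 0, "y": 0, "z": 0, "twist": 0, "gripper": 255}
  ]
}}

```text
time: 4.4
ee_pos: [470.6, -335.8, 201.7]
tool_rot: [-0.0, 0.0, 1.0, 0.0]
ft_force: [-1.2, 0.3, 0.7]
gripper_width: 33.3
gripper_force: 8.0
```

Emit:
{"op": "send_rows", "data": {
  "rows": [
    {"x": 0, "y": 0, "z": -40, "twist": 0, "gripper": 255},
    {"x": 0, "y": 0, "z": -45, "twist": 0, "gripper": 255},
    {"x": -6, "y": 44, "z": 0, "twist": 0, "gripper": 255},
    {"x": -6, "y": 44, "z": 0, "twist": 0, "gripper": 255},
    {"x": -6, "y": 44, "z": 0, "twist": 0, "gripper": 255},
    {"x": -6, "y": 44, "z": 0, "twist": 0, "gripper": 255},
    {"x": -6, "y": 44, "z": 0, "twist": 0, "gripper": 255},
    {"x": -6, "y": 44, "z": 0, "twist": 0, "gripper": 255}
  ]
}}

```text
time: 5.2
ee_pos: [506.6, -70.1, 286.8]
tool_rot: [0.0, 0.0, 1.0, -0.0]
ft_force: [0.7, 0.5, -1.5]
gripper_width: 33.4
gripper_force: 8.0
```

Emit:
{"op": "send_rows", "data": {
  "rows": [
    {"x": 12, "y": 44, "z": 0, "twist": 0, "gripper": 255},
    {"x": 12, "y": 44, "z": 0, "twist": 0, "gripper": 255},
    {"x": 12, "y": 44, "z": 0, "twist": 0, "gripper": 255},
    {"x": 12, "y": 44, "z": 0, "twist": 0, "gripper": 255},
    {"x": 12, "y": 44, "z": 0, "twist": 0, "gripper": 255},
    {"x": 10, "y": 48, "z": 0, "twist": 0, "gripper": 255},
    {"x": 0, "y": 0, "z": 0, "twist": 0, "gripper": 255},
    {"x": 0, "y": 0, "z": 0, "twist": 0, "gripper": 255}
  ]
}}

```text
time: 6.0
ee_pos: [436.4, 197.0, 286.7]
tool_rot: [-0.0, -0.001, 1.0, -0.0]
ft_force: [0.0, -1.1, -0.0]
gripper_width: 33.0
gripper_force: 8.0
```

Emit:
{"op": "send_rows", "data": {
  "rows": [
    {"x": 0, "y": 0, "z": 30, "twist": 0, "gripper": 255},
    {"x": 0, "y": 0, "z": 25, "twist": 0, "gripper": 255},
    {"x": 0, "y": 0, "z": 10, "twist": 0, "gripper": 255},
    {"x": 0, "y": 0, "z": 5, "twist": 0, "gripper": 255},
    {"x": 0, "y": 0, "z": 3, "twist": 0, "gripper": 255},
    {"x": 0, "y": 0, "z": 0, "twist": 0, "gripper": 255},
    {"x": 0, "y": 0, "z": 0, "twist": 0, "gripper": 255}
  ]
}}

```text
time: 6.7
ee_pos: [437.1, 196.2, 214.4]
tool_rot: [0.0, 0.0, 1.0, 0.0]
ft_force: [0.1, -0.3, 0.0]
gripper_width: 33.3
gripper_force: 8.0
```

Emit:
{"op": "send_rows", "data": {
  "rows": [
    {"x": 0, "y": 0, "z": 1.5, "twist": 0, "gripper": 255},
    {"x": 0, "y": 0, "z": 0, "twist": 0, "gripper": 255},
    {"x": 0, "y": 0, "z": 0, "twist": 0, "gripper": 0},
    {"x": 0, "y": 0, "z": 0, "twist": 0, "gripper": 0},
    {"x": 0, "y": 0, "z": 0, "twist": 0, "gripper": 0},
    {"x": 0, "y": 0, "z": 0, "twist": 0, "gripper": 0},
    {"x": 0, "y": 0, "z": -30, "twist": 0, "gripper": 0},
    {"x": 0, "y": 0, "z": -40, "twist": 0, "gripper": 0}
  ]
}}

```text
time: 7.5
ee_pos: [436.1, 195.9, 281.6]
tool_rot: [-0.002, 0.0, 1.0, -0.001]
ft_force: [0.6, -0.3, 0.7]
gripper_width: 78.6
gripper_force: 0.0
```

Emit:
{"op": "send_rows", "data": {
  "rows": [
    {"x": -8, "y": -45, "z": 0, "twist": 0, "gripper": 0},
    {"x": -8, "y": -45, "z": 0, "twist": 0, "gripper": 0},
    {"x": -8, "y": -45, "z": 0, "twist": 0, "gripper": 0},
    {"x": -4.5, "y": -46, "z": 0, "twist": 0, "gripper": 0},
    {"x": 0, "y": 0, "z": 0, "twist": 0, "gripper": 0},
    {"x": 0, "y": 0, "z": 0, "twist": 0, "gripper": 0}
  ]
}}

```text
time: 8.1
ee_pos: [465.2, 14.4, 282.2]
tool_rot: [-0.0, 0.001, 1.0, 0.0]
ft_force: [0.1, 0.5, 0.7]
gripper_width: 91.4
gripper_force: 0.0
```

Run:
```python
from h import *
p,d=ctrl.camera("scene"); cv2.imwrite("pics/s1.png",cv2.resize(p[60:260,80:400,::-1],None,fx=2.4,fy=2.4,interpolation=cv2.INTER_CUBIC))
```

```text
(no output)
```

View pics/s1.png

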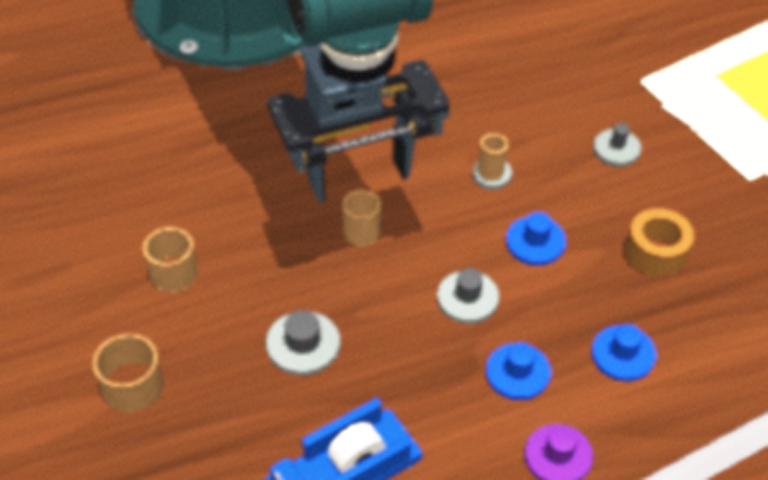

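Core 1 stands flat on the small stand (crop pixel 493,160), and the open gripper is over core 2 (361,215). Next I pick up core 2.

Emit:
{"op": "send_rows", "data": {
  "rows": [
    {"x": 0, "y": 0, "z": 40, "twist": 0, "gripper": 0},
    {"x": 0, "y": 0, "z": 40, "twist": 0, "gripper": 0},
    {"x": 0, "y": 0, "z": 0, "twist": 0, "gripper": 255},
    {"x": 0, "y": 0, "z": 0, "twist": 0, "gripper": 255},
    {"x": 0, "y": 0, "z": 0, "twist": 0, "gripper": 255},
    {"x": 0, "y": 0, "z": 0, "twist": 0, "gripper": 255},
    {"x": 0, "y": 0, "z": 0, "twist": 0, "gripper": 255},
    {"x": 0, "y": 0, "z": 0, "twist": 0, "gripper": 255}
  ]
}}

```text
time: 8.95
ee_pos: [465.5, 15.2, 203.1]
tool_rot: [0.001, 0.0, 1.0, -0.0]
ft_force: [-0.4, 1.2, -0.5]
gripper_width: 45.9
gripper_force: 0.1
```

Emit:
{"op": "send_rows", "data": {
  "rows": [
    {"x": 0, "y": 0, "z": 0, "twist": 0, "gripper": 255},
    {"x": 0, "y": 0, "z": 0, "twist": 0, "gripper": 255},
    {"x": 0, "y": 0, "z": 0, "twist": 0, "gripper": 255},
    {"x": 0, "y": 0, "z": 0, "twist": 0, "gripper": 255}
  ]
}}

```text
time: 9.35
ee_pos: [465.6, 15.1, 202.9]
tool_rot: [0.0, 0.0, 1.0, 0.0]
ft_force: [-2.8, 0.2, 12.1]
gripper_width: 44.0
gripper_force: 8.0
```

Emit:
{"op": "send_rows", "data": {
  "rows": [
    {"x": 0, "y": 0, "z": -45, "twist": 0, "gripper": 255},
    {"x": 0, "y": 0, "z": -45, "twist": 0, "gripper": 255},
    {"x": 0, "y": 40, "z": 0, "twist": 0, "gripper": 255},
    {"x": 0, "y": 45, "z": 0, "twist": 0, "gripper": 255},
    {"x": 0, "y": 45, "z": 0, "twist": 0, "gripper": 255},
    {"x": 0, "y": 45, "z": 0, "twist": 0, "gripper": 255},
    {"x": 0, "y": 45, "z": 0, "twist": 0, "gripper": 255},
    {"x": 0, "y": 45, "z": 0, "twist": 0, "gripper": 255}
  ]
}}

```text
time: 10.15
ee_pos: [464.8, 282.0, 292.5]
tool_rot: [0.0, 0.0, 1.0, 0.0]
ft_force: [0.8, -0.1, -0.4]
gripper_width: 43.4
gripper_force: 8.0
```

Emit:
{"op": "send_rows", "data": {
  "rows": [
    {"x": 7, "y": 40, "z": 0, "twist": 0, "gripper": 255},
    {"x": 7, "y": 41.5, "z": 0, "twist": 0, "gripper": 255},
    {"x": 0, "y": 0, "z": 0, "twist": 0, "gripper": 255},
    {"x": 0, "y": 0, "z": 0, "twist": 0, "gripper": 255}
  ]
}}

```text
time: 10.55
ee_pos: [450.9, 362.2, 292.1]
tool_rot: [-0.0, -0.001, 1.0, -0.0]
ft_force: [-0.7, -0.4, -0.7]
gripper_width: 43.8
gripper_force: 8.0
```

Emit:
{"op": "send_rows", "data": {
  "rows": [
    {"x": 0, "y": 0, "z": 35, "twist": 0, "gripper": 255},
    {"x": 0, "y": 0, "z": 25, "twist": 0, "gripper": 255},
    {"x": 0, "y": 0, "z": 10, "twist": 0, "gripper": 255},
    {"x": 0, "y": 0, "z": 5, "twist": 0, "gripper": 255},
    {"x": 0, "y": 0, "z": 3, "twist": 0, "gripper": 255},
    {"x": 0, "y": 0, "z": 1, "twist": 0, "gripper": 255},
    {"x": 0, "y": 0, "z": 0, "twist": 0, "gripper": 255},
    {"x": 0, "y": 0, "z": 0, "twist": 0, "gripper": 255}
  ]
}}

```text
time: 11.35
ee_pos: [451.5, 361.8, 213.9]
tool_rot: [0.0, 0.0, 1.0, 0.0]
ft_force: [0.1, -0.1, 0.1]
gripper_width: 43.9
gripper_force: 8.0
```

Emit:
{"op": "send_rows", "data": {
  "rows": [
    {"x": 0, "y": 0, "z": 0, "twist": 0, "gripper": 0},
    {"x": 0, "y": 0, "z": 0, "twist": 0, "gripper": 0},
    {"x": 0, "y": 0, "z": 0, "twist": 0, "gripper": 0},
    {"x": 0, "y": 0, "z": 0, "twist": 0, "gripper": 0},
    {"x": 0, "y": 0, "z": -30, "twist": 0, "gripper": 0},
    {"x": 0, "y": 0, "z": -45, "twist": 0, "gripper": 0},
    {"x": -15, "y": -40, "z": -15, "twist": 0, "gripper": 0},
    {"x": -15, "y": -45, "z": 0, "twist": 0, "gripper": 0}
  ]
}}

```text
time: 12.15
ee_pos: [482.1, 276.9, 306.1]
tool_rot: [0.002, -0.001, 1.0, 0.001]
ft_force: [1.2, -0.2, -0.3]
gripper_width: 91.3
gripper_force: 0.0
```

Emit:
{"op": "send_rows", "data": {
  "rows": [
    {"x": 0, "y": -48, "z": 0, "twist": 0, "gripper": 0},
    {"x": 0, "y": -48, "z": 0, "twist": 0, "gripper": 0},
    {"x": 0, "y": -48, "z": 0, "twist": 0, "gripper": 0},
    {"x": 0, "y": -48, "z": 0, "twist": 0, "gripper": 0},
    {"x": 0, "y": -48, "z": 0, "twist": 0, "gripper": 0},
    {"x": 0, "y": -48, "z": 0, "twist": 0, "gripper": 0},
    {"x": 0, "y": -48, "z": 0, "twist": 0, "gripper": 0},
    {"x": 0, "y": -48, "z": 0, "twist": 0, "gripper": 0}
  ]
}}

```text
time: 12.95
ee_pos: [480.8, -109.3, 303.4]
tool_rot: [0.0, 0.0, 1.0, -0.0]
ft_force: [1.4, 0.7, 1.0]
gripper_width: 91.3
gripper_force: 0.0
```

Emit:
{"op": "send_rows", "data": {
  "rows": [
    {"x": 16, "y": -45, "z": 0, "twist": 0, "gripper": 0},
    {"x": 16, "y": -45, "z": 0, "twist": 0, "gripper": 0},
    {"x": 0, "y": -10, "z": 20, "twist": 0, "gripper": 0},
    {"x": 0, "y": 0, "z": 0, "twist": 0, "gripper": 0},
    {"x": 0, "y": 0, "z": 0, "twist": 0, "gripper": 0}
  ]
}}

```text
time: 13.45
ee_pos: [449.1, -207.0, 283.2]
tool_rot: [-0.0, 0.0, 1.0, 0.0]
ft_force: [0.7, 0.3, -0.3]
gripper_width: 91.3
gripper_force: 0.0
```

Run:
```python
from h import *
p,d=ctrl.camera("scene"); cv2.imwrite("pics/s2.png",cv2.resize(p[60:260,80:400,::-1],None,fx=2.4,fy=2.4,interpolation=cv2.INTER_CUBIC))
```

```text
(no output)
```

View pics/s2.png

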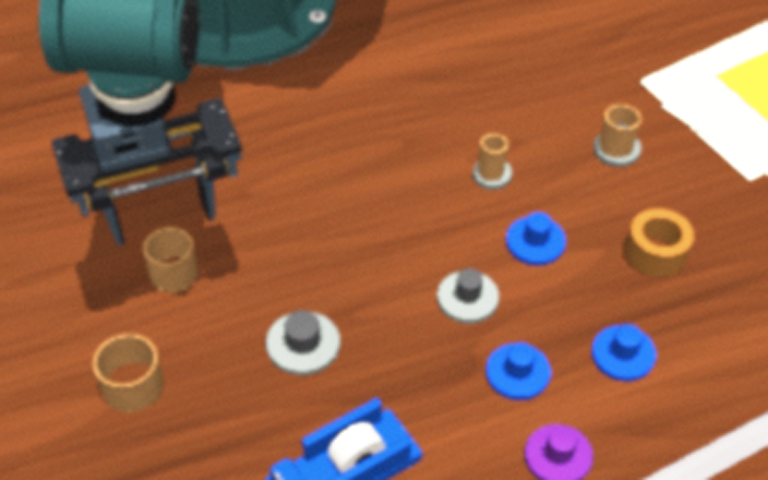

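Cores 1 (493,160) and 2 (620,135) are both upright on their feet, and the gripper is over core 3 (170,260).

Emit:
{"op": "send_rows", "data": {
  "rows": [
    {"x": 0, "y": 0, "z": 40, "twist": 0, "gripper": 0},
    {"x": 0, "y": 0, "z": 41, "twist": 0, "gripper": 0},
    {"x": 0, "y": 0, "z": 0, "twist": 0, "gripper": 255},
    {"x": 0, "y": 0, "z": 0, "twist": 0, "gripper": 255},
    {"x": 0, "y": 0, "z": 0, "twist": 0, "gripper": 255},
    {"x": 0, "y": 0, "z": 0, "twist": 0, "gripper": 255},
    {"x": 0, "y": 0, "z": 0, "twist": 0, "gripper": 255},
    {"x": 0, "y": 0, "z": 0, "twist": 0, "gripper": 255}
  ]
}}

```text
time: 14.3
ee_pos: [449.8, -207.6, 203.7]
tool_rot: [0.001, 0.0, 1.0, -0.0]
ft_force: [-1.2, 2.0, 13.1]
gripper_width: 55.7
gripper_force: 8.0
```

Emit:
{"op": "send_rows", "data": {
  "rows": [
    {"x": 0, "y": 0, "z": 0, "twist": 0, "gripper": 255},
    {"x": 0, "y": 0, "z": 0, "twist": 0, "gripper": 255},
    {"x": 0, "y": 0, "z": 0, "twist": 0, "gripper": 255}
  ]
}}

```text
time: 14.6
ee_pos: [449.8, -207.6, 203.6]
tool_rot: [0.001, 0.0, 1.0, -0.0]
ft_force: [-0.9, 3.0, 12.8]
gripper_width: 55.7
gripper_force: 8.0
```

Emit:
{"op": "send_rows", "data": {
  "rows": [
    {"x": 0, "y": 0, "z": -45, "twist": 0, "gripper": 255},
    {"x": 0, "y": 0, "z": -45, "twist": 0, "gripper": 255},
    {"x": -35, "y": 25, "z": 0, "twist": 0, "gripper": 255},
    {"x": -35, "y": 30, "z": 0, "twist": 0, "gripper": 255},
    {"x": -35, "y": 30, "z": 0, "twist": 0, "gripper": 255},
    {"x": -35, "y": 30, "z": 0, "twist": 0, "gripper": 255},
    {"x": -14, "y": 45, "z": 0, "twist": 0, "gripper": 255},
    {"x": 0, "y": 45, "z": 0, "twist": 0, "gripper": 255}
  ]
}}

```text
time: 15.4
ee_pos: [604.8, -0.8, 293.2]
tool_rot: [0.001, 0.0, 1.0, -0.0]
ft_force: [-0.0, 0.6, -0.4]
gripper_width: 55.7
gripper_force: 8.0
```

Emit:
{"op": "send_rows", "data": {
  "rows": [
    {"x": 0, "y": 45, "z": 0, "twist": 0, "gripper": 255},
    {"x": 0, "y": 45, "z": 0, "twist": 0, "gripper": 255},
    {"x": 0, "y": 6, "z": 0, "twist": 0, "gripper": 255},
    {"x": 0, "y": 0, "z": 0, "twist": 0, "gripper": 255},
    {"x": 0, "y": 0, "z": 0, "twist": 0, "gripper": 255}
  ]
}}

```text
time: 15.9
ee_pos: [603.2, 92.9, 292.6]
tool_rot: [0.0, 0.0, 1.0, -0.0]
ft_force: [-0.4, -0.7, -0.1]
gripper_width: 55.6
gripper_force: 8.0
```

Run:
```python
from h import *
p,d=ctrl.camera("scene"); cv2.imwrite("pics/s3.png",cv2.resize(p[60:260,160:360,::-1],None,fx=3,fy=3,interpolation=cv2.INTER_CUBIC))
```

```text
(no output)
```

View pics/s3.png

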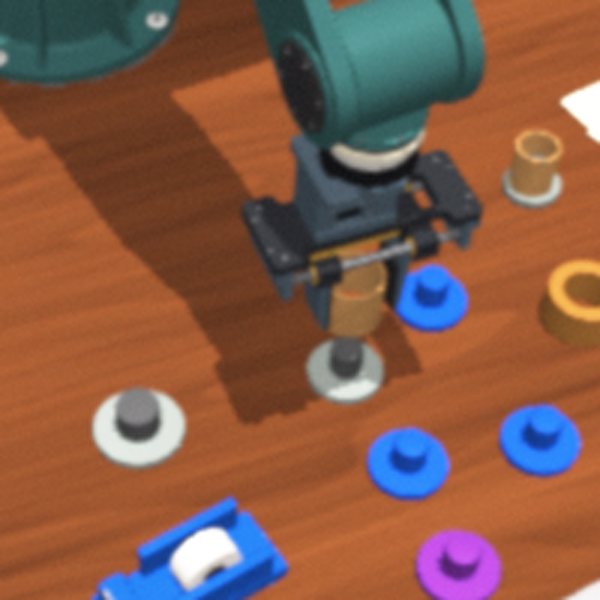

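The core hangs upright in the gripper, directly above stand 3's post (345,355). Next I lower it.

Emit:
{"op": "send_rows", "data": {
  "rows": [
    {"x": 1, "y": 0, "z": 35, "twist": 0, "gripper": 255},
    {"x": 0, "y": 0, "z": 20, "twist": 0, "gripper": 255},
    {"x": 0, "y": 0, "z": 10, "twist": 0, "gripper": 255},
    {"x": 0, "y": 0, "z": 8, "twist": 0, "gripper": 255},
    {"x": 0, "y": 0, "z": 4, "twist": 0, "gripper": 255},
    {"x": 0, "y": 0, "z": 0, "twist": 0, "gripper": 255},
    {"x": 0, "y": 0, "z": 0, "twist": 0, "gripper": 255}
  ]
}}

```text
time: 16.65
ee_pos: [602.5, 93.6, 215.9]
tool_rot: [0.0, 0.0, 1.0, 0.0]
ft_force: [0.0, -0.3, -0.1]
gripper_width: 56.0
gripper_force: 8.0
```

Emit:
{"op": "send_rows", "data": {
  "rows": [
    {"x": 0, "y": 0, "z": 1.3, "twist": 0, "gripper": 255},
    {"x": 0, "y": 0, "z": 0, "twist": 0, "gripper": 255},
    {"x": 0, "y": 0, "z": 0, "twist": 0, "gripper": 0},
    {"x": 0, "y": 0, "z": 0, "twist": 0, "gripper": 0},
    {"x": 0, "y": 0, "z": 0, "twist": 0, "gripper": 0},
    {"x": 0, "y": 0, "z": 0, "twist": 0, "gripper": 0},
    {"x": 0, "y": 0, "z": -30, "twist": 0, "gripper": 0},
    {"x": 0, "y": 0, "z": -45, "twist": 0, "gripper": 0}
  ]
}}

```text
time: 17.45
ee_pos: [601.3, 93.5, 287.6]
tool_rot: [-0.002, 0.0, 1.0, -0.0]
ft_force: [1.4, -0.5, 1.0]
gripper_width: 91.2
gripper_force: 0.0
```

Emit:
{"op": "send_rows", "data": {
  "rows": [
    {"x": 2.5, "y": -48, "z": 0, "twist": 0, "gripper": 0},
    {"x": 2.5, "y": -48, "z": 0, "twist": 0, "gripper": 0},
    {"x": 2.5, "y": -48, "z": 0, "twist": 0, "gripper": 0},
    {"x": 2.5, "y": -48, "z": 0, "twist": 0, "gripper": 0},
    {"x": 2.5, "y": -48, "z": 0, "twist": 0, "gripper": 0},
    {"x": 2.5, "y": -48, "z": 0, "twist": 0, "gripper": 0},
    {"x": 2.5, "y": -48, "z": 0, "twist": 0, "gripper": 0},
    {"x": 2.5, "y": -46, "z": 0, "twist": 0, "gripper": 0}
  ]
}}

```text
time: 18.25
ee_pos: [581.7, -290.5, 289.0]
tool_rot: [0.0, 0.0, 1.0, -0.0]
ft_force: [-0.0, -0.1, 0.0]
gripper_width: 90.8
gripper_force: 0.0
```

Emit:
{"op": "send_rows", "data": {
  "rows": [
    {"x": 0, "y": 0, "z": 0, "twist": 0, "gripper": 0},
    {"x": 0, "y": 0, "z": 0, "twist": 0, "gripper": 0}
  ]
}}

```text
time: 18.45
ee_pos: [581.8, -289.1, 288.7]
tool_rot: [-0.0, 0.001, 1.0, 0.0]
ft_force: [-0.4, 0.9, -0.1]
gripper_width: 91.6
gripper_force: 0.0
```

Run:
```python
from h import *
p,d=ctrl.camera("scene"); cv2.imwrite("pics/s4.png",cv2.resize(p[60:260,80:400,::-1],None,fx=2.4,fy=2.4,interpolation=cv2.INTER_CUBIC))
```

```text
(no output)
```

View pics/s4.png

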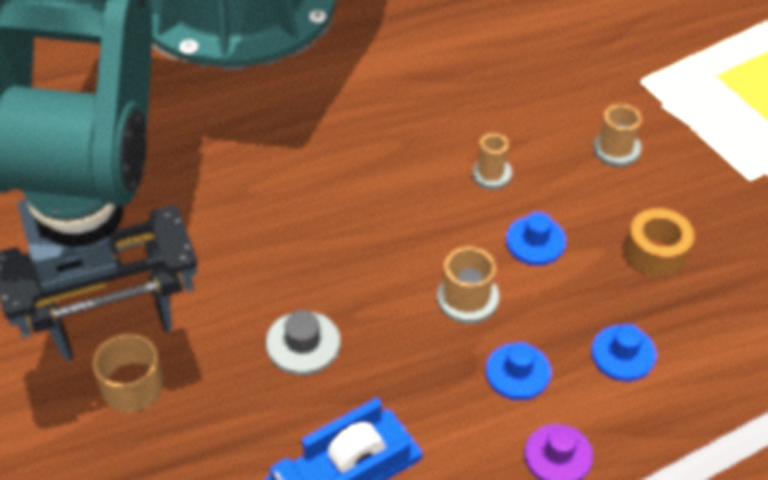

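Core 3 stands flat on stand 3 (468,280). The gripper is centred on core 4 (127,370), and I'll grasp it a little higher than the others.

Emit:
{"op": "send_rows", "data": {
  "rows": [
    {"x": 0, "y": 0, "z": 45, "twist": 0, "gripper": 0},
    {"x": 0, "y": 0, "z": 36, "twist": 0, "gripper": 0},
    {"x": 0, "y": 0, "z": 0, "twist": 0, "gripper": 255},
    {"x": 0, "y": 0, "z": 0, "twist": 0, "gripper": 255},
    {"x": 0, "y": 0, "z": 0, "twist": 0, "gripper": 255},
    {"x": 0, "y": 0, "z": 0, "twist": 0, "gripper": 255},
    {"x": 0, "y": 0, "z": 0, "twist": 0, "gripper": 255},
    {"x": 0, "y": 0, "z": 0, "twist": 0, "gripper": 255}
  ]
}}

```text
time: 19.3
ee_pos: [582.9, -288.5, 209.9]
tool_rot: [0.001, 0.0, 1.0, -0.0]
ft_force: [0.8, 3.7, 9.7]
gripper_width: 67.1
gripper_force: 8.0
```

Emit:
{"op": "send_rows", "data": {
  "rows": [
    {"x": 0, "y": 0, "z": -45, "twist": 0, "gripper": 255},
    {"x": 0, "y": 0, "z": -45, "twist": 0, "gripper": 255},
    {"x": -3.5, "y": 37, "z": 0, "twist": 0, "gripper": 255},
    {"x": -3.5, "y": 45, "z": 0, "twist": 0, "gripper": 255},
    {"x": -3.5, "y": 45, "z": 0, "twist": 0, "gripper": 255},
    {"x": -3.5, "y": 45, "z": 0, "twist": 0, "gripper": 255},
    {"x": 0, "y": 15, "z": 0, "twist": 0, "gripper": 255},
    {"x": 0, "y": 0, "z": 0, "twist": 0, "gripper": 255}
  ]
}}

```text
time: 20.1
ee_pos: [596.3, -99.7, 298.8]
tool_rot: [0.0, -0.001, 1.0, -0.0]
ft_force: [-1.1, 0.4, -0.9]
gripper_width: 67.3
gripper_force: 8.0
```

Emit:
{"op": "send_rows", "data": {
  "rows": [
    {"x": 0, "y": 0, "z": 0, "twist": 0, "gripper": 255},
    {"x": 0, "y": 0, "z": 30, "twist": 0, "gripper": 255},
    {"x": 0, "y": 0, "z": 0, "twist": 0, "gripper": 255},
    {"x": 0, "y": 0, "z": 0, "twist": 0, "gripper": 255}
  ]
}}

```text
time: 20.5
ee_pos: [596.1, -102.4, 268.0]
tool_rot: [-0.001, 0.001, 1.0, 0.0]
ft_force: [-0.7, -0.6, -0.4]
gripper_width: 66.9
gripper_force: 8.0
```

Emit:
{"op": "send_rows", "data": {
  "rows": [
    {"x": 0, "y": 0, "z": 15, "twist": 0, "gripper": 255},
    {"x": 0, "y": 0, "z": 15, "twist": 0, "gripper": 255},
    {"x": 0, "y": 0, "z": 8, "twist": 0, "gripper": 255},
    {"x": 0, "y": 0, "z": 6, "twist": 0, "gripper": 255},
    {"x": 0, "y": 0, "z": 2, "twist": 0, "gripper": 255},
    {"x": 0, "y": 0, "z": 0, "twist": 0, "gripper": 255},
    {"x": 0, "y": 0, "z": 0, "twist": 0, "gripper": 255}
  ]
}}

```text
time: 21.2
ee_pos: [596.4, -101.3, 222.3]
tool_rot: [0.0, 0.0, 1.0, -0.0]
ft_force: [0.3, -1.0, -0.8]
gripper_width: 67.0
gripper_force: 8.0
```

Emit:
{"op": "send_rows", "data": {
  "rows": [
    {"x": 0, "y": 0, "z": 1.5, "twist": 0, "gripper": 255},
    {"x": 0, "y": 0, "z": 0, "twist": 0, "gripper": 255},
    {"x": 0, "y": 0, "z": 0, "twist": 0, "gripper": 0},
    {"x": 0, "y": 0, "z": 0, "twist": 0, "gripper": 0},
    {"x": 0, "y": 0, "z": 0, "twist": 0, "gripper": 0},
    {"x": 0, "y": 0, "z": 0, "twist": 0, "gripper": 0},
    {"x": 0, "y": 0, "z": -25, "twist": 0, "gripper": 0},
    {"x": 0, "y": 0, "z": -45, "twist": 0, "gripper": 0}
  ]
}}

```text
time: 22.0
ee_pos: [595.2, -101.1, 288.7]
tool_rot: [-0.003, 0.0, 1.0, 0.001]
ft_force: [0.7, 0.3, 1.5]
gripper_width: 91.0
gripper_force: 0.0
```

Emit:
{"op": "send_rows", "data": {
  "rows": [
    {"x": 0, "y": 0, "z": -40, "twist": 0, "gripper": 0},
    {"x": 0, "y": -45, "z": 0, "twist": 0, "gripper": 0},
    {"x": 0, "y": -45, "z": 0, "twist": 0, "gripper": 0},
    {"x": 0, "y": -45, "z": 0, "twist": 0, "gripper": 0},
    {"x": 0, "y": -45, "z": 0, "twist": 0, "gripper": 0},
    {"x": 0, "y": -45, "z": 0, "twist": 0, "gripper": 0},
    {"x": 0, "y": 0, "z": 0, "twist": 0, "gripper": 0},
    {"x": 0, "y": 0, "z": 0, "twist": 0, "gripper": 0}
  ]
}}

```text
time: 22.8
ee_pos: [595.8, -327.0, 330.2]
tool_rot: [-0.0, 0.001, 1.0, 0.0]
ft_force: [0.3, -0.1, -0.3]
gripper_width: 91.1
gripper_force: 0.0
```

Run:
```python
from h import *
np.set_printoptions(suppress=True,precision=1,linewidth=150)
p,d=ctrl.camera("scene"); cv2.imwrite("pics/s5.png",cv2.resize(p[60:260,80:400,::-1],None,fx=2.4,fy=2.4,interpolation=cv2.INTER_CUBIC))
p,d=ctrl.camera("top");h=cv2.cvtColor(p,cv2.COLOR_RGB2HSV);P=cloud("top",d);z=P[...,2]
m=(P[...,0]>380)&(P[...,0]<680)&(P[...,1]>-150)&(P[...,1]<420)&(h[...,1]>60)&(h[...,0]<30)&(z>45)
print(ellipse_at("top",m,60))
for x,y,r in((436,196.5,25),(450,361.5,30),(601,93,36),(595.5,-101.7,42)):
    k=m&(np.hypot(P[...,0]-x,P[...,1]-y)<r); A=P[k]; c=np.linalg.lstsq(np.c_[A[:,:2]-[x,y],np.ones(len(A))],A[:,2],rcond=None)[0]
    print(len(A),np.percentile(A[:,2],[5,50,95]),"tilt deg",np.degrees(c[:2]))
```

```text
[[ 193.7  259.7  436.9  192.7   34.7   99. ]
 [ 135.2  253.7  451.6  357.9   47.5  192.5]
 [ 300.4  205.2  593.6 -103.1   66.3  402. ]
 [ 231.6  202.3  598.7   91.    55.1  270. ]]
55 [46.  57.6 63.9] tilt deg [-2.2 -0.1]
97 [46.5 57.9 63.4] tilt deg [-3.2  0.2]
76 [49.  59.6 62.6] tilt deg [-1.9  0. ]
95 [47.7 59.2 64.2] tilt deg [-1.2 -0.4]
```

View pics/s5.png

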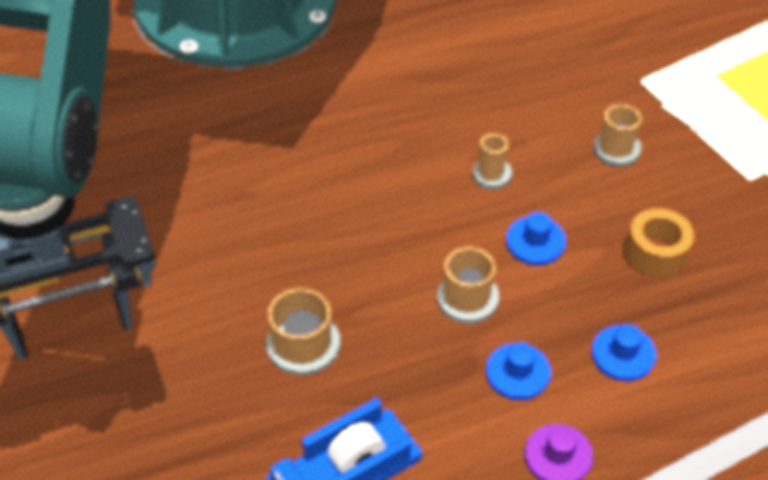

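All four cores stand upright on their matching stands (493,160), (620,135), (468,280) and (302,330). Their rims measure about 60 mm, as they should, and the tape roll and dispenser have not moved. I'm handing in the job.

```bash
python3 -c "
from rig import ctrl
print(ctrl.job_done())"
```

```text
the job is handed in; nothing more can be done
None
```

All four cores are upright and flat on the stands of their sizes, placed smallest to largest in about 23 s, with the tape roll and dispenser untouched; the job is handed in, and no verdict came back.

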